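# Seat the hex bolt in the antenna mast foot

### The job

Stand the steel hexagon-headed bolt, head down, in the hexagonal recess of the blue antenna mast foot, turning it until the flats line up and the head drops fully home. Keep hold of it until it is down at the recess rather than dropping it in, then let go so that it stands upright there. Leave the brass bolt with the round head where it stands.

Things in the scene. Friction and masses are not known exactly. Their poses are not given: they have to be found in the camera images.
- hex_bolt: Loose grey steel bolt standing on its head, 66 mm tall, 0.18 to 0.35 kg. Hexagonal head 36 mm across flats (41.6 across corners), 16 mm high; above it a round shank 24 mm thick, 50 mm long, to grip from above. Origin: centre of the head's underside; z up the shank; x square to one pair of flats. Stands on the bench at either side of the mast foot, turned 20 to 30 degrees (either way) from fitting.
- recess (a point): Centre of the floor of the hexagonal recess, 12 mm above the bench: aluminium collar 40 mm across flats inside, 12 mm deep, wall 11 mm, on a fixed blue plate 100 x 156 x 12 mm. z up; x square to one pair of its flats. The head fits any of six ways round, within about 15 degrees when centred; seated it stands 4 mm above the rim. The round cup 76 mm along +y is not for it.
- round_bolt: Bystander: loose brass bolt standing on its knurled round head, 46 mm across and 16 mm high, round shank 24 mm thick, 66 mm tall in all, on the bench at the other side of the mast foot. Origin: centre of the head's underside; z up.
Mind the look-alikes: they are no part of the job. What is shaped like the hex_bolt but orange or red is not meant.

How it is judged:
By the outcome, as a careful person would: the job done as asked, in the order asked, and still so for the second after the job is handed in, with the robot touching nothing.
It also fails if it takes over 35 s, if anything falls off the work surface, if the arm or the gripper's body presses on something with over 40 N, if the wrist force passes 120 N, or if a joint passes its speed limit or range.

### The arm

A 6-joint arm with a two-finger parallel gripper is mounted at the origin on a cart in front of the work surface, level with it; the furniture and walls round the work are solid. World frame = base frame: x ahead of the robot, y to its left, z up, the work surface at z = 0. Lengths are in m, angles in rad, forces in N, time in s.
With the tool pointing down it reaches from about 0.375 to 0.975 m from the base axis. Payload 3.8 kg.
Tool frame: the origin (TCP) lies on the front face of the gripper's body, between the roots of the fingers; the fingertips stand 73 mm ahead of it and the grasp point (between the pads) lies 54 mm ahead of it (arm.hold_point_z is the z of the grasp point in the tool frame, in m); z points along the fingers, y is the line along which they close (so a half turn about z gives the same grasp; the last joint's range is limited). The gripper opens to 85 mm and grips with 20 to 120 N. Pads are 22 mm wide; open, the fingers measure 114 mm over their backs; the gripper's body (76 mm by 85 mm) begins 54 mm behind the grasp point. The pads swing forward as they close: fully open they stand 13 mm farther back than shut.
Start: joints at [-1.153, 0.264, 1.604, -0, 1.274, -0.037], TCP at [0.297, -0.606, 0.304] pointing down, gripper open.
Joint ranges: [-2.63, 2.63], [-0.94, 2.18], [0.31, 2.57], [-1.31, 4.45], [0, 2.66], [-2.55, 2.55]. Speed limits (rad/s): [2.57, 2.57, 3.14, 3.14, 3.14, 3.14].

### API

Orientations are given as a unit quaternion [w, x, y, z].
In Python, from plant import sensors, optics, arm, finder gives the robot as it stands.
- The arm moves only by the tool carry_out, never from a script. Its argument "increments" is a list of rows, each a list of 7 numbers: the shift along the world's x, y, z in mm, then the turn, a rotation vector about the world's x, y, z in rad, then the opening in per cent of the stroke, from 0 (shut) to 100 (fully open). A call has 1 to 20 rows; each row shifts and turns the commanded pose from where the row before left it; what a row does not reach is not made up. A row lasts 1/12 s, in which the tool goes at most 41.7 mm and 7.16 degrees, less where a joint would pass 70% of its speed; a pose out of reach is approached as far as the arm can. A call is refused whole if a number of a shift passes 41.7 or a number of a turn 0.125, either way. A call with a gripper value outside its range is refused whole. The fingers move at their own pace and stop on an object; "force" is the grip in N (left out, the last holds). Time passes only in rows, so rows that do not move let the fingers close. It gives the time, the measured TCP pose, the force, the opening and the grip force at its end, in the units of the state.
- sensors.state(): the state, without advancing time (a new reading comes with each control period).
- optics.grab_frame(name): name is "scene" or "top" or "wrist"; returns (picture, depth): 384x512x3 uint8, red, green, blue; 384x512 float32, m along the optical axis (not along the pixel's ray), 0 where there is no reading.
- optics.camera_params(name): a dict with "K" (3x3 intrinsics, pixels), "k1" (the pictures are not rectified: a ray, as slopes to the right and down, at radius r is drawn at 1 + k1 r^2 times it, then the intrinsics apply), "R" (3x3) and "t" (3): a world point X has camera coordinates R X + t. Camera axes: x right, y down, z forward; pixel columns grow to the right and rows downward; lengths in m; the calibration is good to about 2 mm. A picture is of the moment at which its call begins: read the wrist's pose just before it. camera_params takes no time and is no camera call; for the wrist camera it gives the pose at the moment of the call.
- arm.sign_off(): hands the job in; it is judged then, once.
Trained networks look in the newest picture that a camera, given by its name, has taken for a name from the list of things; names that differ only in an ending like _2 or _b are one class to them, and where a whole thing is asked for, a point or a joint stands for the part that bears it (a point fixed in the world has none). Each returns a list of dicts, best first, with "conf" (0 to 1); they miss things now and then, are a little off and sometimes report something else, mostly with a low value. They report only what shows in the picture. A call takes as long as a camera call. They do not tell look-alikes from the thing itself.
- finder.masks_of(camera, thing): "pixels" (384x512 bool, what is visible of it) and "centre" ([row, column] in pixels, amid what is visible of it).
The state is a dict: "time": time; "joint_positions": joint angles; "qd": joint speeds; "joint_torque": joint torques, N m; "ee_pos": TCP position; "tcp_rot": TCP orientation; "contact_force": force on the tool from outside, world axes, zero at the start; "ft_torque": the same for the moment, N m; "gripper_width": opening from 0.0 (shut) to 1.0 (fully open); "finger_force": force on a finger pad.
Only numpy, scipy, OpenCV 4.12 (cv2) and the standard library are available. Lean on these libraries where they do the work, as an engineer would, in place of code of your own. Each camera call takes 0.05 s, during which the arm holds its last target. There are 200 camera calls.

## Working session

There is one attempt and no reset: what is moved stays moved. The work goes in short steps, Python scripts to look and compute and a tool call to move; the robot and the scene stay as the last step left them, time stands still between calls to the robot, and variables do not carry over. Pictures are saved under pics/ and viewed, at most 10 in all, crops included, and the job is handed in when it is done.

Besides the shell and the picture viewer there is one more tool, called after ">>>" as name([rows], argument=value, ...), one row to a line, values as JSON. carry_out: Moves the arm, as the interface text tells. Its arguments: {"type":"object","properties":{"increments":{"type":"array","items":{"type":"array","items":{"type":"number"}}},"force":{"type":"number"}},"required":["increments"]}

```bash
mkdir -p pics; cat > h.py <<'E'
import numpy as np, cv2
from plant import sensors, optics, arm, finder
def pts(cam, d, px, P=None):
    """px: Nx2 (col,row) -> world using depth d (array of z)"""
    P=P or optics.camera_params(cam); K=np.array(P['K']);R=np.array(P['R']);t=np.array(P['t'])
    D=np.array([P['k1'],0,0,0],float)
    n=cv2.undistortPoints(np.float64(px).reshape(-1,1,2),K,D).reshape(-1,2)
    X=np.c_[n,np.ones(len(n))]*np.asarray(d).reshape(-1,1)
    return (X-t)@R
def cloud(cam,depth,mask,P=None):
    r,c=np.nonzero(mask&(depth>0)); return pts(cam,depth[r,c],np.c_[c,r],P)
def save(name,img): cv2.imwrite('pics/'+name,img[...,::-1])
E
python3 - <<'E'
from h import *
s=sensors.state();print(s)
for cam in ['top','scene']:
    im,d=optics.grab_frame(cam)
    save(cam+'0.png',im); np.savez(cam+'0.npz',im=im,d=d)
    for th in ['hex_bolt','recess','round_bolt']:
        for m in finder.masks_of(cam,th)[:4]:
            c=cloud(cam,d,m['pixels']); 
            print(cam,th,round(m['conf'],2),np.round(m['centre']),m['pixels'].sum(),np.round(np.median(c,0),3) if len(c) else '',np.round(c.max(0),3), np.round(c.min(0),3), im[m['pixels']].mean(0).round())
E
```

```text
{'time': 0.0, 'joint_positions': array([-1.15288588e+00,  2.64745919e-01,  1.60537837e+00, -2.88250780e-05,
        1.27372383e+00, -3.69316004e-02]), 'qd': array([-7.43870633e-04,  5.26829087e-04, -7.93887014e-04, -1.75758031e-03,
        2.32741891e-03,  8.41412844e-05]), 'joint_torque': array([-3.41455074e-03, -5.15123892e+01, -3.67313039e+01,  5.54910741e-05,
        1.31290656e-02,  6.21314967e-06]), 'ee_pos': array([ 0.29627894, -0.605858  ,  0.30256438]), 'tcp_rot': array([-1.10472090e-03,  9.74249530e-01,  2.25469690e-01, -2.27050725e-04]), 'contact_force': array([ 0.13053481, -0.16483308,  0.43430335]), 'ft_torque': array([ 0.03262549,  0.01207058, -0.03798472]), 'finger_force': 0.0, 'gripper_width': 0.9995848848404578}
top hex_bolt 0.77 [198. 369.] 299 [ 0.496 -0.23   0.019] [ 0.519 -0.216  0.069] [ 0.478 -0.268 -0.004] [198. 116.  14.]
top hex_bolt 0.56 [232. 367.] 313 [ 0.421 -0.227  0.019] [ 0.445 -0.214  0.069] [ 0.403 -0.265 -0.002] [184.  49.  37.]
top hex_bolt 0.55 [205. 321.] 230 [ 0.476 -0.131  0.033] [ 0.496 -0.117  0.069] [ 0.459 -0.151 -0.001] [166. 166. 162.]
top recess 0.85 [181. 246.] 2961 [0.527 0.042 0.013] [0.594 0.127 0.029] [ 0.462 -0.044 -0.003] [100. 135. 177.]
top round_bolt 0.87 [160. 172.] 297 [0.568 0.214 0.018] [0.593 0.24  0.069] [0.551 0.198 0.003] [217. 166.  50.]
scene hex_bolt 0.88 [233. 282.] 420 [ 0.469 -0.146  0.028] [ 0.503 -0.121  0.069] [ 0.454 -0.159 -0.   ] [155. 150. 146.]
scene hex_bolt 0.87 [280. 285.] 548 [ 0.414 -0.241  0.028] [ 0.448 -0.216  0.069] [ 0.399 -0.254  0.   ] [198.  33.  23.]
scene hex_bolt 0.76 [261. 315.] 493 [ 0.487 -0.243  0.03 ] [ 0.537 -0.212  0.069] [ 0.474 -0.255 -0.   ] [220. 115.  16.]
scene recess 0.82 [188. 254.] 1775 [0.516 0.024 0.013] [0.59  0.124 0.027] [ 0.457 -0.047 -0.002] [108. 128. 157.]
scene round_bolt 0.75 [142. 234.] 287 [0.565 0.21  0.02 ] [0.604 0.252 0.07 ] [0.546 0.196 0.   ] [178. 134.  56.]
```

View pics/top0.png

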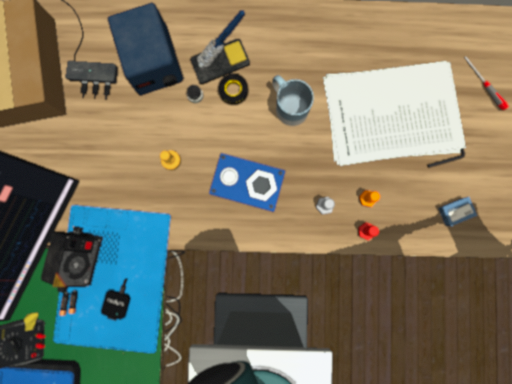

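```bash
python3 - <<'E'
from h import *
z=np.load('top0.npz'); im,d=z['im'],z['d']
M=np.ones(d.shape,bool)&(d>0)
r,c=np.nonzero(M); X=cloud('top',d,M)
# plate / rim heights
s=(abs(X[:,0]-.53)<.12)&(abs(X[:,1]-.04)<.12)
rim=s&(X[:,2]>.021)&(X[:,2]<.03)
print('rim n',rim.sum(),np.round(X[rim].min(0),3),np.round(X[rim].max(0),3))
pl=s&(abs(X[:,2]-.0125)<.004)
rect=cv2.minAreaRect(np.float32(X[pl][:,:2]*1000)); print('plate',rect)
for n,(y0,y1) in dict(bolt=(-.16,-.10)).items():
    q=(X[:,1]>y0)&(X[:,1]<y1)&(X[:,0]>.44)&(X[:,0]<.52)
    t=q&(X[:,2]>.062); print(n,'top',t.sum(),X[t].mean(0).round(4),(X[t].min(0)+X[t].max(0))/2)
from scipy.spatial.transform import Rotation as Ro
P=optics.camera_params('wrist'); st=sensors.state(); q=st['tcp_rot'];R=Ro.from_quat([*q[1:],q[0]]).as_matrix()
C=-np.array(P['R']).T@P['t']; print('wristcam in tool',R.T@(C-st['ee_pos']),'axes',(np.array(P['R'])@R).round(2))
print('tool x,y axes',R.round(3),optics.camera_params('top')['K'])
E
```

```text
rim n 487 [ 0.487 -0.023  0.021] [0.558 0.102 0.029]
plate ((528.1027221679688, 41.84906768798828), (155.88021850585938, 100.02169799804688), 76.04705047607422)
bolt top 92 [ 0.478  -0.1365  0.0658] [ 0.47841411 -0.13599317  0.06574713]
wristcam in tool [ 0.07172508 -0.00134201 -0.06997134] axes [[-0.    1.    0.  ]
 [-0.96 -0.   -0.28]
 [-0.28 -0.    0.96]]
tool x,y axes [[ 0.898  0.439 -0.   ]
 [ 0.439 -0.898  0.   ]
 [-0.    -0.    -1.   ]] [[382.31164707   0.         258.72346828]
 [  0.         382.31164707 195.93912708]
 [  0.           0.           1.        ]]
```

The top view shows the grey hex bolt at about (323,204). The orange and red look-alikes are at (370,198) and (368,231). The blue plate has its hex recess at (262,185) and its round cup at (230,176), and the brass bolt is at (170,160). I'll move over the bolt and recess to look from close up.

>>> carry_out([
  [13.6,35,-3.4,0,0,0,100],
  [13.6,35,-3.4,0,0,0,100],
  [13.6,35,-3.4,0,0,0,100],
  [13.6,35,-3.4,0,0,0,100],
  [13.6,35,-3.4,0,0,0,100],
  [13.6,35,-3.4,0,0,0,100],
  [13.6,35,-3.4,0,0,0,100],
  [13.6,35,-3.4,0,0,0,100],
  [13.6,35,-3.4,0,0,0,100],
  [13.6,35,-3.4,0,0,0,100],
  [13.6,35,-3.4,0,0,0,100],
  [13.6,35,-3.4,0,0,0,100],
  [13.6,35,-3.4,0,0,0,100],
  [13.6,35,-3.4,0,0,0,100],
  [13.6,35,-3.4,0,0,0,100],
  [0,0,0,0,0,0,100],
  [0,0,0,0,0,0,100],
])

```text
time: 1.82
ee_pos: [0.5009, -0.0795, 0.2528]
tcp_rot: [0.0, 0.974, 0.228, -0.0]
contact_force: [0.8, -1.1, -1.0]
gripper_width: 0.997
finger_force: 0.0
```

```bash
cat > look.py <<'E'
from h import *
import sys
n=sys.argv[1]
P=optics.camera_params('wrist'); im,d=optics.grab_frame('wrist')
save(n+'.png',im); np.savez(n+'.npz',im=im,d=d,**{k:np.array(P[k]) for k in P})
print(np.array(P['K'])[0,0],P['k1'],sensors.state()['ee_pos'],sensors.state()['time'])
for th in ['hex_bolt','recess']:
    for m in finder.masks_of('wrist',th)[:2]:
        c=cloud('wrist',d,m['pixels'],P); r,cc=np.nonzero(m['pixels'])
        print(th,round(m['conf'],2),np.round(m['centre']),m['pixels'].sum(),[cc.min(),cc.max(),r.min(),r.max()],np.round(np.median(c,0),4) if len(c) else '')
E
python3 look.py w1
```

```text
288.211750734191 0.01334609057450669 [ 0.50058687 -0.08076325  0.25291277] 1.8667
hex_bolt 0.89 [244. 381.] 1422 [np.int64(356), np.int64(406), np.int64(220), np.int64(271)] [ 0.4984 -0.2266  0.0354]
hex_bolt 0.59 [221. 294.] 1239 [np.int64(277), np.int64(311), np.int64(199), np.int64(246)] [ 0.4811 -0.1314  0.038 ]
recess 0.94 [ 99. 162.] 15518 [np.int64(75), np.int64(251), np.int64(9), np.int64(185)] [0.5293 0.0466 0.0122]
```

View pics/w1.png

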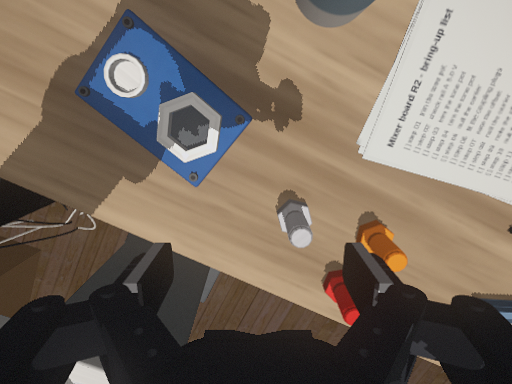

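The wrist view shows the grey bolt with its shank top at (301,238) and head at (290,208). The hex collar is at (189,127) and the round cup at (126,75). I'll fit both hexagons.

```bash
cat > fit.py <<'E'
from h import *
import sys
from scipy.optimize import least_squares
def hexn(p,c,a):
    th=a+np.arange(6)*np.pi/3
    return ((p-c)@np.c_[np.cos(th),np.sin(th)].T).max(1)
def fithex(p,c0,half,fixc=False):
    best=None
    for a in np.radians(np.arange(0,60,6)):
        f=lambda x:hexn(p,x[:2],x[2])-half
        r=least_squares(f,[*c0,a],loss='soft_l1',f_scale=.001,x_scale=[.01,.01,.1])
        if best is None or r.cost<best.cost: best=r
    return best.x[:2],np.degrees(best.x[2])%60,np.sqrt(2*best.cost/len(p))
if __name__=='__main__':
    z=np.load(sys.argv[1]+'.npz'); P={k:z[k] for k in ['K','R','t']};P['k1']=float(z['k1'])
    im,d=z['im'],z['d']; M=np.ones(d.shape,bool); X=cloud('wrist',d,M,P)
    near=lambda c,r:np.hypot(*(X[:,:2]-c).T)<r
    # rim: top-surface points
    s=X[near([.519,.005],.045)]; rim=s[(s[:,2]>.021)&(s[:,2]<.027)][:,:2]
    hull=cv2.convexHull(np.float32(rim)).reshape(-1,2).astype(float)
    print('rim n',len(rim),s[(s[:,2]>.021)&(s[:,2]<.027)][:,2].mean(),'outer',fithex(hull,rim.mean(0),.031))
    c,a,_=fithex(hull,rim.mean(0),.031); h=hexn(rim,c,np.radians(a)); print('hexnorm pct',np.percentile(h,[1,5,50,95,99]))
    fl=s[(s[:,2]<.016)]; print('in-recess floor z',np.median(X[near(c,.01)][:,2]))
    pl=X[near([.528,.042],.12)&(abs(X[:,2]-.0122)<.003)]
    print('plate',cv2.minAreaRect(np.float32(pl[:,:2]*1000)))
    cu=X[near([.537,.079],.03)&(X[:,2]>.021)]; print('cup',cv2.minEnclosingCircle(np.float32(cu[:,:2]*1000)) if len(cu) else '')
    b=X[near([.478,-.1365],.04)]
    top=b[b[:,2]>.0635]; print('top n',len(top),top.mean(0),cv2.minEnclosingCircle(np.float32(top[:,:2]*1000)))
    ht=b[(b[:,2]>.0045)&(b[:,2]<.0175)]; print('head n',len(ht))
    side=ht[ht[:,2]<.0135][:,:2]; print('side',len(side),fithex(side,[.478,-.1365],.018))
    hull=cv2.convexHull(np.float32(ht[:,:2])).reshape(-1,2).astype(float); print('headhull',fithex(hull,[.478,-.1365],.018))
    sh=b[(b[:,2]>.02)&(b[:,2]<.06)][:,:2]
    r=least_squares(lambda x:np.hypot(*(sh-x).T)-.012,[.478,-.1365],loss='soft_l1',f_scale=.001); print('shank',r.x)
E
python3 fit.py w1
```

```text
rim n 1974 0.023786532472605662 outer (array([0.51652581, 0.00868486]), np.float64(45.316065694882106), np.float64(0.0003824932624790165))
hexnorm pct [0.0199041  0.02040913 0.02589374 0.03042911 0.03082424]
in-recess floor z 0.01217749437191681
plate ((524.6486206054688, 41.76780319213867), (155.2593231201172, 100.44195556640625), 75.79959869384766)
cup ((534.9174194335938, 82.17620086669922), 20.234634399414062)
top n 876 [ 0.49769422 -0.12953657  0.15979962] ((491.4151611328125, -133.60568237304688), 26.906190872192383)
head n 470
side 86 (array([ 0.4753632 , -0.13692276]), np.float64(12.039711721083494), np.float64(0.0003590488946828258))
headhull (array([ 0.47580121, -0.13680799]), np.float64(10.32130094203624), np.float64(0.00027290988039356073))
shank [ 0.47510879 -0.1373258 ]
```

Both hexagons fit well. The recess is at (0.5165, 0.0087) with yaw −14.4°, and the bolt is at (0.4755, −0.137) with yaw +11°. That means a turn of about −25°. Next I descend and grip.

>>> carry_out([
  [-12.5,-28,-10,0,0,0,100],
  [-12.5,-28,-14,0,0,0,100],
  [0,0,-30,0,0,0,100],
  [0,0,-30,0,0,0,100],
  [0,0,-25,0,0,0,100],
  [0,0,-20,0,0,0,100],
  [0,0,-15,0,0,0,100],
  [0,0,-10,0,0,0,100],
  [0,0,0,0,0,0,100],
  [0,0,0,0,0,0,100],
], force=50)

```text
time: 2.8
ee_pos: [0.4752, -0.1382, 0.0989]
tcp_rot: [-0.0, 0.974, 0.225, -0.0]
contact_force: [0.7, -0.5, 0.9]
gripper_width: 1.001
finger_force: 0.0
```

>>> carry_out([
  [0,0,0,0,0,0,60],
  [0,0,0,0,0,0,45],
  [0,0,0,0,0,0,35],
  [0,0,0,0,0,0,30],
  [0,0,0,0,0,0,20],
  [0,0,0,0,0,0,0],
  [0,0,0,0,0,0,0],
  [0,0,0,0,0,0,0],
  [0,0,0,0,0,0,0],
], force=50)

```text
time: 3.55
ee_pos: [0.476, -0.1375, 0.0995]
tcp_rot: [0.0, 0.974, 0.225, 0.0]
contact_force: [-0.3, 0.3, 5.5]
gripper_width: 0.263
finger_force: 48.7
```

>>> carry_out([
  [0,0,15,0,0,0,0],
  [0,0,20,0,0,0,0],
  [0,0,15,0,0,0,0],
  [4,14.7,0,0,0,-0.0436,0],
  [5,18,0,0,0,-0.0654,0],
  [6,20,0,0,0,-0.0654,0],
  [6,20,0,0,0,-0.0654,0],
  [6,20,0,0,0,-0.0654,0],
  [6,20,0,0,0,-0.0654,0],
  [5,18,0,0,0,-0.0654,0],
  [3,15,0,0,0,0,0],
  [0,0,0,0,0,0,0],
  [0,0,0,0,0,0,0],
  [0,0,0,0,0,0,0],
])

```text
time: 4.72
ee_pos: [0.5157, 0.0081, 0.148]
tcp_rot: [0.0, 1.0, 0.01, -0.001]
contact_force: [0.5, -0.1, -3.1]
gripper_width: 0.269
finger_force: 49.7
```

```bash
python3 look.py w2; cat > fit2.py <<'E'
from fit import *
import sys
z=np.load(sys.argv[1]+'.npz'); P={k:z[k] for k in ['K','R','t']};P['k1']=float(z['k1'])
X=cloud('wrist',z['d'],np.ones(z['d'].shape,bool),P)
e=sensors.state()['ee_pos']; zb=e[2]-.0995
near=lambda c,r:np.hypot(*(X[:,:2]-c).T)<r
s=X[near([.5165,.0087],.042)]; q=s[(s[:,2]>.021)&(s[:,2]<.027)][:,:2]
h=cv2.convexHull(np.float32(q)).reshape(-1,2).astype(float); print('rim',len(q),fithex(h,[.5165,.0087],.031), q.min(0),q.max(0))
pl=X[near([.525,.042],.12)&(abs(X[:,2]-.0122)<.003)]; print('plate',cv2.minAreaRect(np.float32(pl[:,:2]*1000)))
b=X[near(e[:2],.03)&(X[:,2]>zb-.005)&(X[:,2]<zb+.018)]
print('head n',len(b),zb,np.percentile(b[:,2],[1,50,99]))
for lo,hi in [(-.005,.0135),(.002,.013)]:
    q=b[(b[:,2]>zb+lo)&(b[:,2]<zb+hi)][:,:2]; print('side',len(q),fithex(q,e[:2],.018))
h=cv2.convexHull(np.float32(b[:,:2])).reshape(-1,2).astype(float); print('hull',fithex(h,e[:2],.018),e)
E
python3 fit2.py w2
```

```text
288.211750734191 0.01334609057450669 [0.51579089 0.00781572 0.14821246] 4.7667
hex_bolt 0.81 [256. 257.] 5148 [np.int64(225), np.int64(287), np.int64(199), np.int64(310)] [0.5233 0.0093 0.1031]
hex_bolt 0.44 [314. 508.] 45 [np.int64(509), np.int64(511), np.int64(306), np.int64(324)] [ 0.4151 -0.2146  0.0025]
recess 0.82 [178. 194.] 22515 [np.int64(104), np.int64(333), np.int64(99), np.int64(251)] [0.5395 0.0557 0.0121]
rim 2483 (array([0.51674259, 0.00900894]), np.float64(46.08522941373625), np.float64(0.00021776795611838415)) [ 0.49862206 -0.02509546] [0.55074544 0.04311444]
plate ((525.0074462890625, 41.527645111083984), (155.0894012451172, 99.7086181640625), 76.0287094116211)
head n 1373 0.04904645715123093 [0.05008204 0.0639734  0.06605696]
side 386 (array([0.51446751, 0.00903319]), np.float64(47.071978202715385), np.float64(0.00024083218204636107))
side 324 (array([0.51448287, 0.0090395 ]), np.float64(47.03136037779392), np.float64(0.00016791303103267776))
hull (array([0.51483549, 0.00913412]), np.float64(46.28610694494547), np.float64(0.0010860407106965705)) [0.51610327 0.00759486 0.14854646]
```

View pics/w2.png

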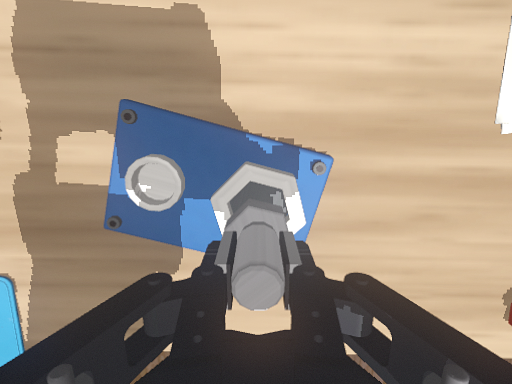

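The view shows the held head at about (258,215), over the collar at (255,200). The yaw is within 1° and the head sits 2 mm short in x. I'll correct that and lower it.

>>> carry_out([
  [2,0,0,0,0,-0.017,0],
  [0,0,-8,0,0,0,0],
  [0,0,-8,0,0,0,0],
  [0,0,-4,0,0,0,0],
  [0,0,-2.5,0,0,0,0],
  [0,0,-2.5,0,0,0,0],
  [0,0,-2.5,0,0,0,0],
  [0,0,0,0,0,0,0],
])

```text
time: 5.53
ee_pos: [0.5182, 0.0084, 0.1208]
tcp_rot: [-0.0, 1.0, 0.001, -0.0]
contact_force: [-0.6, 0.0, -3.2]
gripper_width: 0.271
finger_force: 49.7
```

>>> carry_out([
  [0,0,-2,0,0,0,0],
  [0,0,-2,0,0,0,0],
  [0,0,-2,0,0,0,0],
  [0,0,-1.5,0,0,0,0],
  [0,0,-1,0,0,0,0],
  [0,0,0,0,0,0,0],
  [0,0,0,0,0,0,0],
])

```text
time: 6.12
ee_pos: [0.5185, 0.0083, 0.1128]
tcp_rot: [0.0, 1.0, 0.001, -0.0]
contact_force: [0.1, -0.2, -1.8]
gripper_width: 0.264
finger_force: 49.7
```

>>> carry_out([
  [0,0,-0.5,0,0,0,0],
  [0,0,-0.5,0,0,0,0],
  [0,0,-0.5,0,0,0,0],
  [0,0,0,0,0,0,0],
  [0,0,0,0,0,0,0],
])

```text
time: 6.53
ee_pos: [0.5186, 0.0083, 0.1116]
tcp_rot: [0.0, 1.0, 0.001, 0.0]
contact_force: [-1.4, -0.3, -1.0]
gripper_width: 0.269
finger_force: 50.0
```

```bash
python3 look.py w3; python3 - <<'E'
from fit import *
z=np.load('w3.npz'); P={k:z[k] for k in ['K','R','t']};P['k1']=float(z['k1'])
X=cloud('wrist',z['d'],np.ones(z['d'].shape,bool),P); e=[.5165,.0087]
r=np.hypot(*(X[:,:2]-e).T)
b=X[(r<.021)&(X[:,2]<.033)&(X[:,2]>.024)]; print('headtop z',len(b),np.percentile(b[:,2],[5,50,95]))
t=X[(r<.02)&(X[:,2]>.07)&(X[:,2]<.085)]; print('shank top',len(t),t.mean(0))
E
python3 - <<'E'
import cv2
i=cv2.imread('pics/w3.png')[130:330,160:360]; cv2.imwrite('pics/w3c.png',cv2.resize(i,None,fx=3,fy=3))
E
```

```text
288.211750734191 0.01334609057450669 [0.51866122 0.00830274 0.11159626] 6.5833
hex_bolt 0.9 [256. 255.] 5122 [np.int64(224), np.int64(287), np.int64(201), np.int64(311)] [0.5261 0.0097 0.0673]
recess 0.59 [190. 176.] 28885 [np.int64(77), np.int64(346), np.int64(106), np.int64(280)] [0.5432 0.0602 0.0121]
headtop z 1074 [0.02564753 0.0278689  0.02958627]
shank top 3364 [0.52050372 0.00925364 0.07702882]
```

View pics/w3c.png

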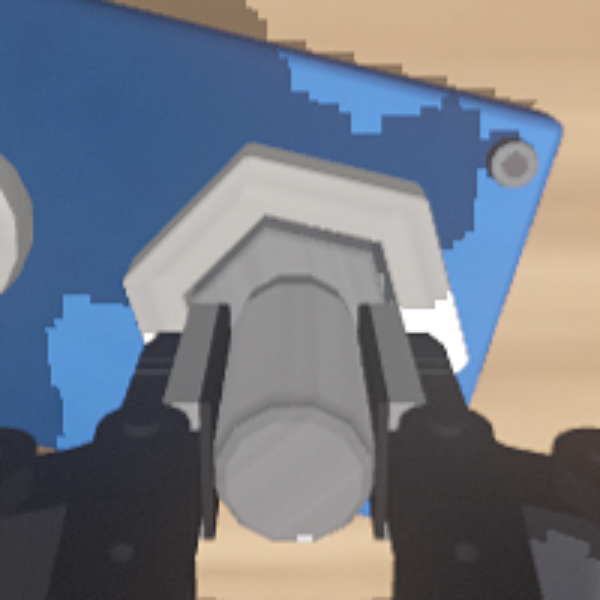

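The close-up shows the head inside the collar with its flats parallel. Its top measures 27.9 mm, and 28 mm is seated. I'll nudge it down to the floor and then open.

>>> carry_out([
  [0,0,-0.4,0,0,0,0],
  [0,0,-0.4,0,0,0,0],
  [0,0,0,0,0,0,0],
  [0,0,0,0,0,0,0],
])

```text
time: 7.02
ee_pos: [0.5188, 0.0083, 0.1116]
tcp_rot: [0.0, 1.0, 0.001, 0.0]
contact_force: [-3.1, -0.5, 5.3]
gripper_width: 0.268
finger_force: 50.7
```

The head is on the floor: the force rose to +5 N and the height stopped changing. Now I release and retreat.

>>> carry_out([
  [0,0,0,0,0,0,30],
  [0,0,0,0,0,0,35],
  [0,0,0,0,0,0,45],
  [0,0,0,0,0,0,60],
  [0,0,0,0,0,0,80],
  [0,0,0,0,0,0,100],
  [0,0,0,0,0,0,100],
  [0,0,0,0,0,0,100],
  [0,0,8,0,0,0,100],
  [0,0,15,0,0,0,100],
  [0,0,25,0,0,0,100],
  [0,0,30,0,0,0,100],
  [0,0,30,0,0,0,100],
  [0,0,25,0,0,0,100],
  [0,0,10,0,0,0,100],
  [0,0,0,0,0,0,100],
  [0,0,0,0,0,0,100],
])

```text
time: 8.43
ee_pos: [0.5184, 0.0083, 0.2536]
tcp_rot: [0.0, 1.0, 0.001, 0.0]
contact_force: [-0.5, 0.8, -0.3]
gripper_width: 1.001
finger_force: 0.0
```

```bash
python3 look.py w4; python3 - <<'E'
from fit import *
z=np.load('w4.npz'); P={k:z[k] for k in ['K','R','t']};P['k1']=float(z['k1'])
X=cloud('wrist',z['d'],np.ones(z['d'].shape,bool),P); e=[.5165,.0087]
r=np.hypot(*(X[:,:2]-e).T)
b=X[(r<.019)&(X[:,2]<.035)&(X[:,2]>.024)]; print('headtop z',len(b),np.percentile(b[:,2],[5,50,95]))
t=X[(r<.025)&(X[:,2]>.0765)&(X[:,2]<.085)]; print('shank top',len(t),t.mean(0),t.std(0)[2],cv2.minEnclosingCircle(np.float32(t[:,:2]*1000)))
E
```

```text
288.211750734191 0.01334609057450669 [0.51766469 0.00832727 0.2522156 ] 8.4833
hex_bolt 0.86 [200. 480.] 1776 [np.int64(452), np.int64(511), np.int64(179), np.int64(224)] [ 0.4978 -0.2256  0.0259]
hex_bolt 0.85 [265. 468.] 1841 [np.int64(439), np.int64(506), np.int64(239), np.int64(291)] [ 0.4253 -0.2247  0.034 ]
recess 0.93 [162. 221.] 11517 [np.int64(153), np.int64(308), np.int64(107), np.int64(225)] [0.534  0.05   0.0121]
headtop z 365 [0.02669816 0.02784473 0.02900933]
shank top 430 [0.5182584  0.00938927 0.07778573] 0.0006533338382858767 ((518.0867309570312, 9.392640113830566), 10.937461853027344)
```

View pics/w4.png

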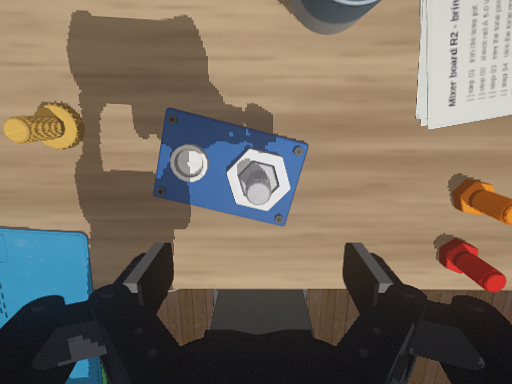

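The bolt stands upright in the hex collar at (258,183). Its head top is 27.8 mm and its shank top 77.8 mm above the bench, so it is fully seated. The brass bolt at (40,127) and the look-alikes haven't been touched.

```bash
python3 -c "
from plant import arm; print(arm.sign_off())"
```

```text
the job is handed in; nothing more can be done
None
```

The steel hex bolt stands upright and released, head fully down in the hexagonal recess; the brass bolt was left where it stood, and the job was handed in at about 8.5 s.

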